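# Snap the screening cover onto a module housing

### The arm

A 7-joint arm with a two-finger parallel gripper is mounted at the origin on the work surface. World frame = base frame: x ahead of the robot, y to its left, z up, the work surface at z = 0. Lengths are in m, angles in rad, forces in N, time in s.
With the tool pointing down it reaches from about 0.4 to 0.875 m from the base axis. Payload 19.3 kg.
Tool frame: the origin (TCP) lies midway between the tips of the shut fingers; the grasp point (between the pads) lies 19 mm behind it; z points along the fingers, y is the line along which they close (so a half turn about z gives the same grasp; the last joint's range is limited). The gripper opens to 85 mm and grips with 20 to 120 N. Pads are 22 mm wide; open, the fingers measure 114 mm over their backs; the gripper's body (76 mm by 85 mm) begins 54 mm behind the grasp point. The pads swing forward as they close: fully open they stand 13 mm farther back than shut.
Start: joints at [-1.305, 0.521, -0.036, 1.599, 0.021, 1.021, -0.113], TCP at [0.206, 0.59, 0.209] pointing down, gripper open.
Joint ranges: [-2.91, 2.91], [-0.3, 2.13], [-1.5, 1.42], [0.17, 2.43], [-1.26, 4.41], [0.16, 1.93], [-2.52, 2.52]. Speed limits (rad/s): [1.89, 1.89, 2.39, 2.39, 3.01, 3.01, 3.01].

### API

Orientations are given as [roll, pitch, yaw] about the fixed x, y, z axes, in that order (R = Rz(yaw) Ry(pitch) Rx(roll)).
In Python, from workcell import bot gives the robot as it stands.
- The arm moves only by the tool move_arm, never from a script. Its argument "moves" is a list that holds one entry, the list of rows, each a list of 7 numbers: the opening, from 0 (shut) to 1 (fully open), then the shift along the tool's x, y, z in units of 1000 mm (1.0 is 1000 mm), then the turn, a rotation vector about the tool's x, y, z in units of 2 pi rad (1.0 is 2 pi rad). A call has 1 to 5 rows; each row is the pose to reach, as a shift and turn from the pose commanded when the call began, along the tool's axes at that moment, turning the shorter way round; what a row does not reach only later rows make up. A row lasts 1/10 s, in which the tool goes at most 50 mm and 8.59 degrees, less where a joint would pass 70% of its speed; a pose out of reach is approached as far as the arm can. A call with a number of a shift or a turn outside -1 to 1 is refused whole. A call with a gripper value outside its range is refused whole. The fingers move at their own pace and stop on an object; "force" is the grip in N (left out, the last holds). Time passes only in rows, so rows that repeat a pose let the fingers close. It gives the time, the measured TCP pose, the force, the opening and the grip force at its end, in the units of the state.
- bot.observe(): the state, without advancing time (a new reading comes with each control period).
- bot.grab_frame(name): name is "scene" or "side" or "wrist"; returns the picture (400x640x3 uint8, red, green, blue); there is no depth.
- bot.camera_params(name): a dict with "vertical_fov" (degrees; the focal length in pixels is half the picture's height over the tangent of half this angle, whatever the lens; pixels are square), "cx", "cy" (the principal point, pixels), "R" (3x3) and "t" (3): a world point X has camera coordinates R X + t. Camera axes: x right, y down, z forward; pixel columns grow to the right and rows downward; lengths in m; the calibration is good to about 2 mm. The wrist camera is an equidistant fisheye: a pixel r from the principal point sees the ray r / f radians off the axis. A picture is of the moment at which its call begins: read the wrist's pose just before it. camera_params takes no time and is no camera call; for the wrist camera it gives the pose at the moment of the call.
- bot.job_done(): hands the job in; it is judged then, once.
The state is a dict: "clock": time; "qpos": joint angles; "qd": joint speeds; "joint_efforts": joint torques, N m; "position": TCP position; "tool_rot": TCP orientation; "force": force on the tool from outside, world axes, zero at the start; "moment": the same for the moment, N m; "grip_width": finger opening in m; "finger_force": force on a finger pad.
Only numpy, scipy, OpenCV 4.12 (cv2) and the standard library are available. Lean on these libraries where they do the work, as an engineer would, in place of code of your own. Each camera call takes 0.05 s, during which the arm holds its last target. There are 200 camera calls.

### The job

Pick up the loose metal cover by the bar on its top, set it on the open module housing on the circuit board so that its two clip arms rest on the housing's rim, then press it straight down, gently and without cracking the board, until both clip arms have snapped under the rim and the cover sits fully home and level. Let go of it and leave the reel, parts box, screwdriver and jar where they are.

Things in the scene. Friction and masses are not known exactly. Their poses are not given: they have to be found in the camera images.
- cover: Loose sheet-metal cover, about 90 g, standing upright on its skirts on the bench. Plate 70 x 56 x 3 mm (x, y, z) with a grip bar on its middle. A guide skirt hangs 25 mm down each long (y) side, flared at the foot, 50.6 mm apart inside; a 24 mm wide clip arm hangs at each x end (76 mm over both). Same after a half turn. Origin: centre of the skirts' underside, z up; plate underside at 25, top at 28 mm.
- cover_bar (a point): Middle of the cover's upright grip bar: 44 mm above the cover's origin, 16 mm above the plate's top, 9 mm below the bar's top. The bar is 34 mm long (along x), 14 mm thick (y) and 25 mm high, and its flat top can be pressed on. Axes as the cover's.
- cover_seat (a point): Centre of the underside of the cover's plate, 25 mm above the cover's origin; axes as the cover's. When home it coincides with rim_top; two slanted ribs under the plate, 52 mm apart over their outsides, then centre it in the housing's mouth (54 mm inside).
- clip_a (a joint): Clip arm at the cover's +x end: a rigid lever on a stiff sprung hinge at the plate's edge. 0 = closed (upright); grows (rad) when pushed outward, to about 0.14 while riding over the rim. Its hook, 11 mm below the plate's underside, goes 2 mm under the rim; below the hook a sloping face guides it outward over the rim.
- clip_b (a joint): The same clip arm at the cover's -x end.
- holder: Aluminium board holder fixed to the bench: base 150 x 116 mm (x, y), two rails along x at y = +-52 mm, 42 mm high (46 with their end knobs). Between them a green circuit board, 136 x 90 mm, its middle carrying the open housing. Origin: centre of its underside, z up. More than 24 N on the board, housing or holder, from anything, cracks the board (while the arms ride over the rim, their sideways wedging adds about three quarters of the push to this).
- board (a joint): How far (m) the circuit board has been pushed down: 0 = up. It rests on sprung pins, gives 6 to 14 mm under the pressing force, 18 mm at most (then it is solid), and rises again. So a height measured before pressing is not where the cover will snap.
- rim_top (a point): Centre of the housing's open top, level with its top edge, 60 mm above the bench when unloaded; moves with the board. The housing is 60 x 46 mm (x, y), 30 mm high. At its +x and -x ends a rim 40 mm long stands out 3 mm, 8 to 10 mm below the top edge; the clip arms go over it, so cover x lies along housing x (either way round).
- rim_rest (a point): Point 8 mm above rim_top, same axes: about where cover_seat lies when the cover, set on straight, is stopped by the sloping faces of its arms on the rim. From there the push must build up to roughly 7 to 11 N; then the arms snap over and it drops; then the plate meets the top edge and the push rises again: at 13 N it is surely home.
- reel: Bystander: flat white component reel, 68 mm across, 12 mm high; origin at the centre of its underside.
- parts_box: Bystander: black open box with compartments, 70 x 100 x 30 mm; origin at the centre of its underside.
- driver: Bystander: screwdriver, 150 mm long, lying on the bench; its length lies along its x.
- jar: Bystander: small amber jar, 44 mm across, 60 mm high; origin at the centre of its underside.
Mind the look-alikes: they are no part of the job. Leave any purple look-alike of the cover alone. What is shaped like the holder but pink is not meant.

How it is judged:
By the outcome, as a careful person would: the job done as asked, in the order asked, and still so for the second after the job is handed in, with the robot touching nothing.
It also fails if it takes over 48 s, if anything falls off the work surface, if the arm or the gripper's body presses on something with over 40 N, if the wrist force passes 120 N, or if a joint passes its speed limit or range.

## Working session

There is one attempt and no reset: what is moved stays moved. The work goes in short steps, Python scripts to look and compute and a tool call to move; the robot and the scene stay as the last step left them, time stands still between calls to the robot, and variables do not carry over. Pictures are saved under pics/ and viewed, at most 10 in all, crops included, and the job is handed in when it is done.

Besides the shell and the picture viewer there is one more tool, called after ">>>" as name([rows], argument=value, ...), one row to a line, values as JSON. move_arm: Moves the arm, as the interface text tells. Shifts and turns lie within -1 to 1; 1 stands for 1000 mm of shift or 2 pi rad of turn. Its arguments: {"type":"object","properties":{"moves":{"type":"array"},"force":{"type":"number"}},"required":["moves"]}

```bash
mkdir -p pics; ls; cat > h.py <<'E'
import numpy as np, cv2
from workcell import bot
def save(n,im): cv2.imwrite('pics/'+n,cv2.cvtColor(im,cv2.COLOR_RGB2BGR))
E
python3 - <<'E'
from h import *
a=bot.grab_frame('scene');b=bot.grab_frame('side')
np.savez('f0.npz',a=a,b=b)
save('a.png',a);save('b.png',b)
for n in('scene','side'): print({k:np.round(v,3).tolist() for k,v in bot.camera_params(n).items()})
print(bot.observe())
E
```

```text
pics
{'vertical_fov': 42.282, 'cx': 326.893, 'cy': 207.584, 'R': [[0.211, 0.977, -0.019], [0.601, -0.145, -0.786], [-0.771, 0.154, -0.618]], 't': [-0.11, -0.285, 1.679]}
{'vertical_fov': 46.413, 'cx': 316.322, 'cy': 208.436, 'R': [[0.926, -0.378, 0.004], [-0.221, -0.549, -0.806], [0.307, 0.745, -0.592]], 't': [-0.491, 0.176, 0.962]}
{'clock': 0.1, 'qpos': array([-1.30524754,  0.52191247, -0.03631774,  1.59990907,  0.02120704,
        1.02110627, -0.11278399]), 'qd': array([-0.00098335, -0.0014777 , -0.00088045, -0.00126149, -0.00033325,
        0.00109147, -0.00087634]), 'joint_efforts': array([ 2.72525445e-03, -9.28486705e+01,  1.98355280e+00, -3.70528865e+01,
        1.80848554e-02,  5.27244323e-03, -2.38682196e-05]), 'position': array([0.2058627 , 0.58980493, 0.20832456]), 'tool_rot': array([-3.14064572e+00,  7.63002978e-05,  2.80584346e+00]), 'force': array([ 0.21119704,  0.17760118, -0.40737062]), 'moment': array([-0.03914138, -0.01913978,  0.0458627 ]), 'finger_force': 0.0, 'grip_width': 0.08525679256906826}
```

View pics/a.png

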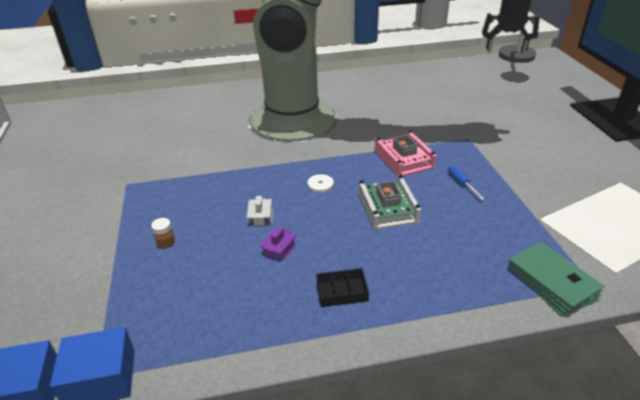

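View pics/b.png

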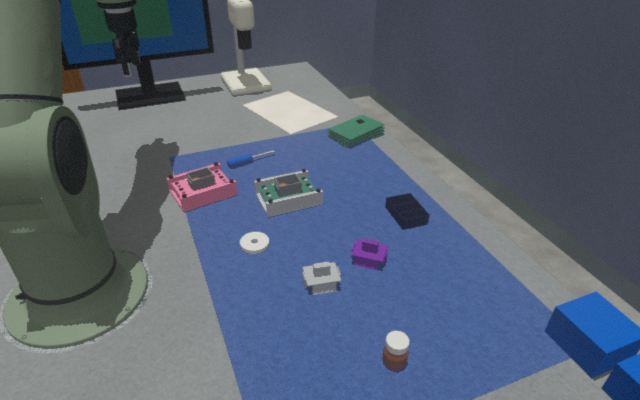

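The scene view shows the grey cover at (260,210) and a purple look-alike at (278,243). The aluminium holder with the green board is at (390,200), and a pink one is at (405,150). In the side view the cover is at (321,275), the purple one at (369,252), the holder at (289,190) and the pink one at (202,185). I choose the grey cover and the grey holder.

```bash
cat >> h.py <<'E'
def ray(n,uv,p=None):
    p=p or bot.camera_params(n); f=200/np.tan(np.radians(p['vertical_fov'])/2)
    R=np.array(p['R']);t=np.array(p['t']); d=np.array([uv[0]-p['cx'],uv[1]-p['cy']])/f
    if n=='wrist':
        r=np.hypot(*d); v=np.array([*(d/max(r,1e-9)*np.sin(r)),np.cos(r)])
    else: v=np.array([*d,1.])
    v=R.T@v; return -R.T@t, v/np.linalg.norm(v)
def tri(rays):
    A=sum(np.eye(3)-np.outer(d,d) for o,d in rays); b=sum((np.eye(3)-np.outer(d,d))@o for o,d in rays)
    x=np.linalg.solve(A,b); return x, max(np.linalg.norm(np.cross(x-o,d)) for o,d in rays)
def plane(r,z): o,d=r; return o+d*(z-o[2])/d[2]
def proj(n,X,p=None):
    p=p or bot.camera_params(n); f=200/np.tan(np.radians(p['vertical_fov'])/2)
    c=np.array(p['R'])@X+np.array(p['t'])
    if n=='wrist':
        r=np.hypot(c[0],c[1]); th=np.arctan2(r,c[2]); return np.array([p['cx'],p['cy']])+f*th*c[:2]/r
    return np.array([p['cx'],p['cy']])+f*c[:2]/c[2]
E
python3 - <<'E'
from h import *
from scipy.spatial.transform import Rotation as Ro
for nm,u,v in(('cover bar',(258,201),(321,269)),('housing',(390,193),(289,184)),('purple',(279,235),(370,245)),('jar',(162,225),(397,341)),('reel',(320,183),(255,242))):
    print(nm,*tri([ray('scene',u),ray('side',v)]))
f=np.load('f0.npz')
c=np.hstack([cv2.resize(f['a'][180:270,215:305],(400,400),interpolation=2),cv2.resize(f['b'][225:315,275:365],(400,400),interpolation=2)])
save('crop.png',c)
o=bot.observe();R=Ro.from_euler('xyz',o['tool_rot']).as_matrix();print(R.round(3))
p=bot.camera_params('wrist');Rc=np.array(p['R']);print(p['vertical_fov'],p['cx'],p['cy']);C=-Rc.T@p['t'];print('cam in tool',R.T@(C-o['position']),(Rc@R).round(3))
E
```

```text
cover bar [ 0.47260908 -0.16209013  0.04675612] 0.0023962540579627687
housing [0.51757705 0.15980214 0.04759142] 0.001815115059680062
purple [ 0.6035926  -0.12890218  0.04223209] 0.0018403766899853598
jar [ 0.52160963 -0.38554207  0.05596627] 0.000814493615791462
reel [0.38098563 0.01121137 0.0097096 ] 0.0004921157620817358
[[-0.944  0.329 -0.   ]
 [ 0.329  0.944 -0.001]
 [-0.    -0.001 -1.   ]]
65.70646984690485 313.8719302684435 198.01298924132766
cam in tool [ 0.07181033 -0.00066115 -0.16486659] [[-0.001  1.     0.001]
 [-0.96  -0.001 -0.28 ]
 [-0.28  -0.001  0.96 ]]
```

View pics/crop.png

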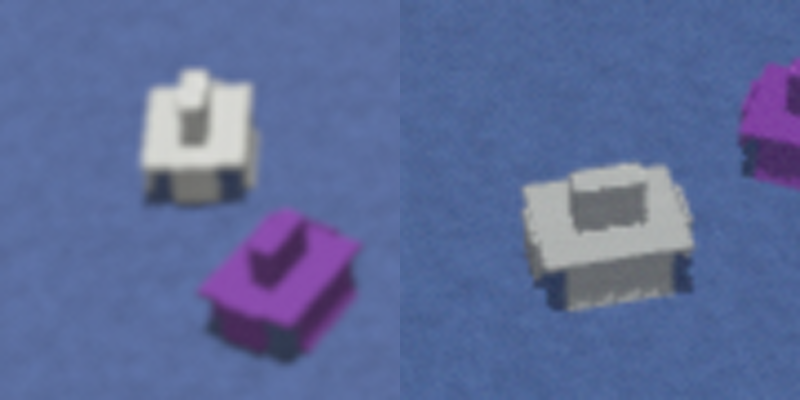

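The crop confirms the choice: a grey cover with its bar along roughly world x, and the purple one separate. I'm heading over the housing first for a wrist look.

>>> move_arm([
  [[1, -0.482, -0.287, 0, 0, 0, -0.0533], [1, -0.482, -0.287, 0, 0, 0, -0.0533], [1, -0.482, -0.287, 0, 0, 0, -0.0533], [1, -0.482, -0.287, 0, 0, 0, -0.0533], [1, -0.482, -0.287, 0, 0, 0, -0.0533]],
])

```text
clock: 0.6
position: [0.3676, 0.3966, 0.2087]
tool_rot: [-3.141, -0.0, 3.141]
force: [1.3, -0.1, -1.1]
grip_width: 0.0854
finger_force: 0.0
```

>>> move_arm([
  [[1, -0.2, -0.237, 0, 0, 0, 0], [1, -0.2, -0.237, 0, 0, 0, 0], [1, -0.2, -0.237, 0, 0, 0, 0], [1, -0.2, -0.237, 0, 0, 0, 0], [1, -0.2, -0.237, 0, 0, 0, 0]],
])

```text
clock: 1.1
position: [0.5286, 0.2055, 0.2087]
tool_rot: [-3.142, -0.0, 3.141]
force: [0.7, 1.1, 0.2]
grip_width: 0.0853
finger_force: 0.0
```

>>> move_arm([
  [[1, -0.035, -0.045, 0, 0, 0, 0], [1, -0.035, -0.045, 0, 0, 0, 0], [1, -0.035, -0.045, 0, 0, 0, 0]],
])

```text
clock: 1.4
position: [0.5632, 0.1606, 0.2083]
tool_rot: [-3.141, -0.001, 3.138]
force: [-0.0, 0.1, 0.3]
grip_width: 0.0853
finger_force: 0.0
```

```bash
python3 - <<'E'
from h import *
p=bot.camera_params('wrist');a=bot.grab_frame('wrist')
print(bot.observe()['position'],bot.observe()['tool_rot'])
np.savez('w1.npz',a=a,**p);save('w1.png',a)
E
```

```text
[0.56228194 0.16240632 0.20841578] [ 3.14151282e+00 -8.58640582e-04  3.14010079e+00]
```

View pics/w1.png

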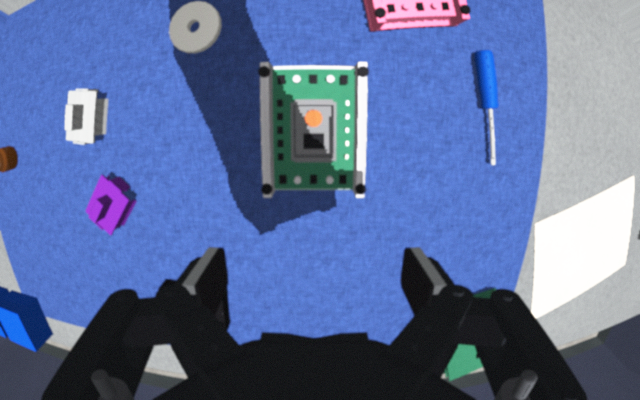

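The wrist view shows the open housing at (314,131) in the grey holder, with knobs at (264,72), (362,72), (266,188) and (360,188). Its x runs along image vertical. The cover is at (85,116). I'll take a second, lower view for height and precision.

>>> move_arm([
  [[1, -0.02, 0, 0.07, 0, 0, 0], [1, -0.02, 0, 0.07, 0, 0, 0], [1, -0.02, 0, 0.07, 0, 0, 0]],
])

```text
clock: 1.75
position: [0.5805, 0.1636, 0.1359]
tool_rot: [-3.14, -0.005, -3.14]
force: [-0.1, -0.1, -0.4]
grip_width: 0.0854
finger_force: 0.0
```

```bash
python3 - <<'E'
from h import *
p=bot.camera_params('wrist');a=bot.grab_frame('wrist')
print(bot.observe()['position'],bot.observe()['tool_rot'])
np.savez('w2.npz',a=a,**p)
c=proj('wrist',np.array([.517,.16,.05]),p).astype(int);print(c)
x0,y0=max(c[0]-100,0),max(c[1]-100,0);print(x0,y0)
b=np.load('w1.npz')['a'][66:196,250:380]
save('w2.png',np.hstack([cv2.resize(a[y0:y0+200,x0:x0+200],(520,520),interpolation=2),np.pad(cv2.resize(b,(260,260),interpolation=2),((0,260),(0,0),(0,0)))]))
E
```

```text
[0.58126307 0.1636106  0.13800639] [-3.14120719e+00 -2.55242359e-03 -3.14054982e+00]
[310 121]
210 21
```

View pics/w2.png

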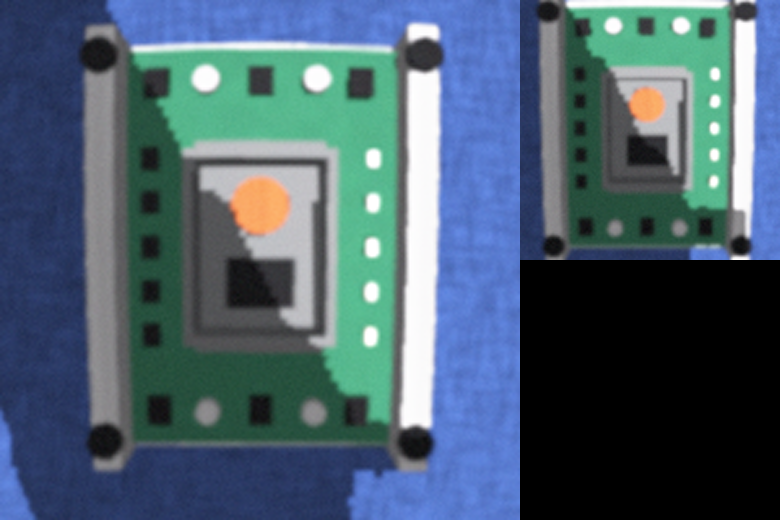

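The crop shows the housing's outer outline at crop x 183–340, y 142–350, its inner mouth at x 193–327, y 158–337, and the four black knobs. Next is a view midway towards the cover, to triangulate both.

>>> move_arm([
  [[1, 0.04, -0.16, -0.03, 0, 0, 0], [1, 0.04, -0.16, -0.03, 0, 0, 0], [1, 0.04, -0.16, -0.03, 0, 0, 0], [1, 0.04, -0.16, -0.03, 0, 0, 0], [1, 0.04, -0.16, -0.03, 0, 0, 0]],
])

```text
clock: 2.3
position: [0.5425, 0.0002, 0.1715]
tool_rot: [-3.141, 0.003, 3.138]
force: [1.0, 0.2, -0.5]
grip_width: 0.0854
finger_force: 0.0
```

```bash
cat >> h.py <<'E'
def knobs(f,X):
    p={k:f[k] for k in('vertical_fov','cx','cy','R','t')}; p={k:(float(v) if v.ndim==0 else v) for k,v in p.items()}
    return p
E
python3 - <<'E'
from h import *
p=bot.camera_params('wrist');a=bot.grab_frame('wrist')
print(bot.observe()['position'])
np.savez('w3.npz',a=a,**p)
H=np.array([.517,.16,.055]);Cv=np.array([.4726,-.162,.04])
for n in('w1','w2','w3'):
    f=np.load(n+'.npz');p=knobs(f,0);im=f['a']
    c=proj('wrist',H,p).astype(int);print(n,c,'cover',proj('wrist',Cv,p))
c=proj('wrist',H,p).astype(int);d=proj('wrist',Cv,p).astype(int)
def cr(c,w): 
    P=np.pad(a,((w,w),(w,w),(0,0)));return P[c[1]:c[1]+2*w,c[0]:c[0]+2*w]
save('w3.png',np.hstack([cv2.resize(cr(c,65),(400,400),interpolation=2),cv2.resize(cr(d,50),(400,400),interpolation=2)]));print(c-65,d-50)
E
```

```text
[0.54279324 0.00230563 0.17089191]
w1 [313 135] cover [ 72.45838239 115.98232759]
w2 [310 121] cover [ 32.67748077 105.02240495]
w3 [473 163] cover [157.18137919 120.15244033]
[408  98] [107  70]
```

View pics/w3.png

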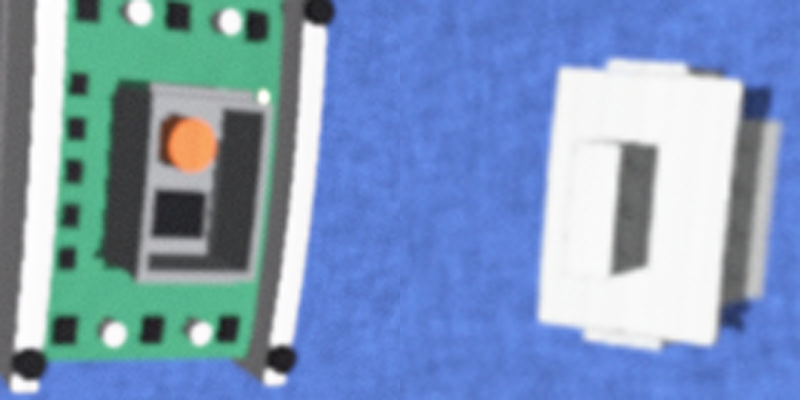

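In this crop the housing's top corners are near (150,84), (270,100), (252,278) and (137,280). The cover's plate corners are near (560,68), (745,80), (715,345) and (540,322). Now I'll compute positions.

```bash
python3 - <<'E'
from h import *
f2=np.load('w2.npz');f3=np.load('w3.npz');p2,p3=knobs(f2,0),knobs(f3,0)
def cen(im,uv,w=6):
    x,y=np.round(uv).astype(int);g=im[y-w:y+w+1,x-w:x+w+1].astype(float).max(2)
    m=(g<70).astype(np.uint8);n,l,s,c=cv2.connectedComponentsWithStats(m)
    if n<2:return None
    k=1+np.argmin([np.hypot(*(c[i]-w))-0.05*s[i,4] for i in range(1,n)]); return c[k]+[x-w,y-w],s[k,4]
K=[]
for u in((98,54),(424,54),(105,441),(415,442)):
    a=cen(f2['a'],np.array(u)/2.6+[210,21]-.3); X=plane(ray('wrist',a[0],p2),.046)
    b=cen(f3['a'],proj('wrist',X,p3)); T=tri([ray('wrist',a[0],p2),ray('wrist',b[0],p3)])
    print(X.round(4),a[1],b,T[0].round(4),round(T[1],4)); K.append(X)
K=np.array(K);print('holder c',K.mean(0),'yaw',np.degrees([np.arctan2(*(K[j]-K[i])[[1,0]]) for i,j in((2,0),(3,1))]), 'across',np.degrees([np.arctan2(*(K[j]-K[i])[[1,0]]) for i,j in((0,1),(2,3))]))
print('mouth w2 z.06')
M=np.array([plane(ray('wrist',np.array(u)/2.6+[210,21]-.3,p2),.06) for u in((193,158),(327,158),(327,337),(193,337))]);print(M.round(4),M.mean(0))
print('outer w2'); 
h2=np.array([(183,148),(340,148),(337,345),(185,345)]);h3=np.array([(150,84),(270,100),(252,278),(137,280)])
for u,v in zip(h2,h3):
    print([x.round(4) if i==0 else round(x,4) for i,x in enumerate(tri([ray('wrist',u/2.6+[210,21]-.3,p2),ray('wrist',v/3.077+[408,98]-.3,p3)]))])
C=np.array([plane(ray('wrist',(np.array(u)-[400,0])/4+[107,70]-.3,p3),.028) for u in((560,68),(745,80),(715,345),(540,322))]);print('cover',C.round(4),C.mean(0),np.degrees(np.arctan2(*(C[0]+C[1]-C[2]-C[3])[[1,0]])))
E
```

```text
[0.4485 0.1077 0.046 ] 138 (array([424.69333333,  90.45333333]), np.int32(75)) [0.4481 0.1072 0.0436] 0.0002
[0.4492 0.2109 0.046 ] 110 (array([510.83050847, 100.76271186]), np.int32(59)) [0.4485 0.2114 0.0429] 0.0
[0.5753 0.1076 0.046 ] 144 (array([416.7826087 , 215.79710145]), np.int32(69)) [0.5762 0.1069 0.0428] 0.0001
[0.5762 0.2102 0.046 ] 124 (array([498.62, 214.28]), np.int32(50)) [0.5769 0.2108 0.0429] 0.0002
holder c [0.51230908 0.15911226 0.046     ] yaw [179.93314941 179.72781859] across [89.5944585  89.48115319]
mouth w2 z.06
[[0.4854 0.1399 0.06  ]
 [0.4855 0.1793 0.06  ]
 [0.5394 0.1798 0.06  ]
 [0.5394 0.1394 0.06  ]] [0.5124428  0.15958466 0.06      ]
outer w2
[array([0.4808, 0.1367, 0.0563]), np.float64(0.0011)]
[array([0.4819, 0.1835, 0.0563]), np.float64(0.0002)]
[array([0.5422, 0.1831, 0.057 ]), np.float64(0.0)]
[array([0.5423, 0.1367, 0.0589]), np.float64(0.0003)]
cover [[ 0.4347 -0.1803  0.028 ]
 [ 0.4441 -0.1243  0.028 ]
 [ 0.5135 -0.1369  0.028 ]
 [ 0.5043 -0.192   0.028 ]] [ 0.4741614  -0.15837527  0.028     ] 170.08449141866623
```

Housing centre is (0.5124, 0.1594) with yaw about -0.3°. Triangulated heights agree with the text to within 3 mm. The cover is at (0.474, -0.158), yaw about -9.9°. I'm moving over the cover for a refined look.

>>> move_arm([
  [[0.6, 0.019, -0.169, 0.02, 0, 0, 0.0275], [0.6, 0.019, -0.169, 0.02, 0, 0, 0.0275], [0.6, 0.019, -0.169, 0.02, 0, 0, 0.0275], [0.6, 0.019, -0.169, 0.02, 0, 0, 0.0275], [0.6, 0.019, -0.169, 0.02, 0, 0, 0.0275]],
])

```text
clock: 2.85
position: [0.5233, -0.1684, 0.1493]
tool_rot: [-3.141, 0.001, 2.965]
force: [-0.0, 0.8, -0.3]
grip_width: 0.0511
finger_force: 0.0
```

```bash
python3 - <<'E'
from h import *
for i in range(3): bot.grab_frame('scene')
p=bot.camera_params('wrist');a=bot.grab_frame('wrist');o=bot.observe()
print(o['position'],o['tool_rot'],o['grip_width'])
np.savez('w4.npz',a=a,**p)
d=proj('wrist',np.array([.474,-.158,.035]),p).astype(int);w=60;print(d,d-w)
P=np.pad(a,((w,w),(w,w),(0,0)));c=P[d[1]:d[1]+2*w,d[0]:d[0]+2*w];save('w4.png',cv2.resize(c,(480,480),interpolation=2))
E
```

```text
[ 0.52415549 -0.16451188  0.14926936] [3.14079134e+00 6.91361668e-04 2.97059546e+00] 0.05135897658506644
[312 133] [252  73]
```

View pics/w4.png

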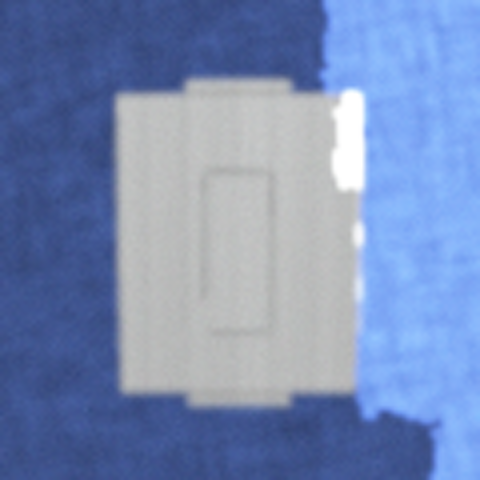

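From above, the plate corners are at crop (116,93), (364,90), (357,392) and (120,392), and the bar's top outline is (204,170)–(271,330). The cover is aligned with the tool.

```bash
python3 - <<'E'
from h import *
f4=np.load('w4.npz');f3=np.load('w3.npz');p4,p3=knobs(f4,0),knobs(f3,0)
q=lambda u:np.array(u)/4+[252,73]-.3
g=lambda u:(np.array(u)-[400,0])/4+[107,70]-.3
def rep(L,z):
    C=np.array([plane(ray('wrist',q(u),p4),z) for u in L]);print(C.mean(0).round(4),'yaw',np.degrees([np.arctan2(*(C[0]-C[3])[[1,0]]),np.arctan2(*(C[1]-C[2])[[1,0]])]).round(1),np.linalg.norm(C-np.roll(C,1,0),axis=1).round(4))
rep(((116,93),(364,90),(357,392),(120,392)),.028)
rep(((204,170),(272,170),(271,330),(205,330)),.053)
for u,v in(((116,93),(560,68)),((364,90),(745,80)),((357,392),(715,345)),((120,392),(540,322)),((205,170),(576,140)),((205,330),(570,272))):
    T=tri([ray('wrist',q(u),p4),ray('wrist',g(v),p3)]);print(T[0].round(4),round(T[1],4))
o=bot.observe();print(o['position'],o['tool_rot'])
E
```

```text
[ 0.4739 -0.1587  0.028 ] yaw [170.  169.6] [0.0701 0.0565 0.0707 0.0559]
[ 0.4738 -0.1588  0.053 ] yaw [170.2 169.9] [0.034  0.0142 0.034  0.014 ]
[ 0.4347 -0.1804  0.0279] 0.0
[ 0.4439 -0.1246  0.0272] 0.0001
[ 0.5136 -0.1374  0.0269] 0.0
[ 0.5042 -0.1927  0.0267] 0.0002
[ 0.456  -0.1627  0.0511] 0.0002
[ 0.4899 -0.1689  0.0478] 0.0002
[ 0.52415549 -0.16451188  0.14926936] [3.14079134e+00 6.91361668e-04 2.97059546e+00]
```

>>> move_arm([
  [[0.45, 0.0506, -0.003, 0, 0, 0, 0], [0.45, 0.0506, -0.003, 0.05, 0, 0, 0], [0.45, 0.0506, -0.003, 0.08, 0, 0, 0], [0.45, 0.0506, -0.003, 0.08, 0, 0, 0], [0.45, 0.0506, -0.003, 0.08, 0, 0, 0]],
])

```text
clock: 3.55
position: [0.4735, -0.16, 0.0694]
tool_rot: [3.141, -0.0, 2.969]
force: [0.0, 0.5, -0.1]
grip_width: 0.0384
finger_force: 0.0
```

```bash
python3 - <<'E'
from h import *
for i in range(4): bot.grab_frame('scene')
o=bot.observe();print(o['position'],o['tool_rot'],o['grip_width'],o['force'])
E
```

```text
[ 0.47386904 -0.1608467   0.07005691] [-3.14152963e+00  1.90328124e-03  2.96821450e+00] 0.0385315360767677 [-0.21076842  0.04786855 -0.51677005]
```

>>> move_arm([
  [[0.45, 0, 0.002, 0.02, 0, 0, 0], [0.45, 0, 0.002, 0.035, 0, 0, 0], [0.45, 0, 0.002, 0.039, 0, 0, 0], [0.45, 0, 0.002, 0.039, 0, 0, 0]],
])

```text
clock: 4.15
position: [0.4734, -0.159, 0.0301]
tool_rot: [-3.142, -0.0, 2.968]
force: [-0.0, -1.2, 0.1]
grip_width: 0.0381
finger_force: 0.0
```

>>> move_arm([
  [[0.1, 0, 0, 0, 0, 0, 0], [0.1, 0, 0, 0, 0, 0, 0], [0.0, 0, 0, 0, 0, 0, 0], [0.0, 0, 0, 0, 0, 0, 0], [0.0, 0, 0, 0, 0, 0, 0]],
], force=40)

```text
clock: 4.65
position: [0.4737, -0.159, 0.0303]
tool_rot: [-3.142, 0.001, 2.968]
force: [0.4, 0.4, 7.6]
grip_width: -0.0001
finger_force: 3.9
```

```bash
python3 - <<'E'
from h import *
a=bot.grab_frame('wrist');b=bot.grab_frame('side');s=bot.grab_frame('scene')
o=bot.observe();print(o['clock'],o['position'],o['grip_width'],o['force'],o['finger_force'],o['moment'])
save('g.png',np.hstack([a[100:400,120:520],cv2.resize(b[220:310,270:390],(400,300),interpolation=2)]))
E
```

```text
4.8 [ 0.47374834 -0.15903695  0.03028703] -0.000257360930264159 [-0.56605638  0.21849107  8.45820754] 3.8871352731075604 [0.01349463 0.01228418 0.0176255 ]
```

View pics/g.png

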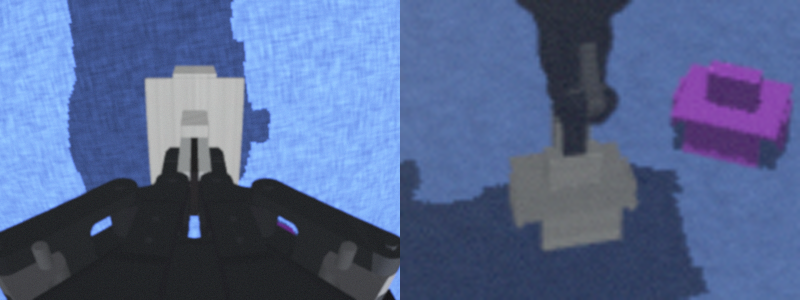

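```bash
python3 - <<'E'
from h import *
a=bot.grab_frame('wrist');b=bot.grab_frame('side');s=bot.grab_frame('scene')
o=bot.observe();T=o['position'];print(T)
def crop(im,n,X,w):
    u=proj(n,X);x,y=np.round(u).astype(int);c=cv2.resize(im[max(y-w,0):y+w,x-w:x+w],(400,400),interpolation=2);print(n,u,proj(n,T+[0,0,.019])-u,proj(n,np.array([.4738,-.1588,.053]))-u,proj(n,np.array([.4738,-.1588,.028]))-u);return c
save('g2.png',np.vstack([np.hstack([crop(a,'wrist',T,40)[:300],crop(b,'side',T,30)[50:350]]),np.hstack([crop(s,'scene',T,30)[50:350],np.zeros((300,400,3),np.uint8)])]))
E
```

```text
[ 0.47377399 -0.15903809  0.0303042 ]
wrist [315.14561411 237.65510486] [ 0.116345   14.50844709] [ 0.60887092 17.66558443] [ 0.39504431 -1.59661505]
side [320.13814341 272.77528183] [ 0.08083854 -6.69119602] [ 0.06391006 -8.08849508] [-0.04202893  0.72295502]
scene [259.34410868 207.17434548] [-0.776532   -6.14115606] [-0.83029465 -7.35668549] [0.19095366 0.7293957 ]
```

View pics/g2.png

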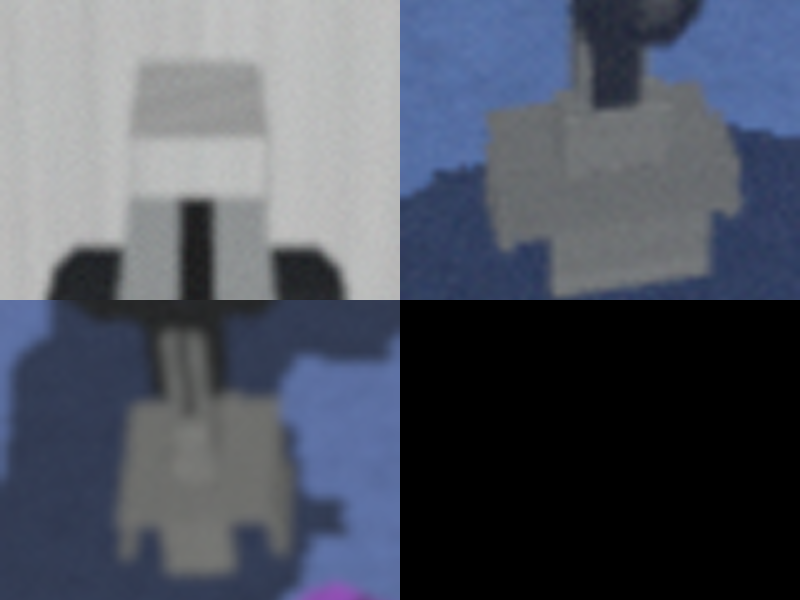

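The fingers closed standing on top of the bar: the tips are visible at the bar's top face, so they really end about 23 mm behind the reported TCP. The cover looks unmoved. I'll rise, reopen, and then lower further in steps while watching the force.

>>> move_arm([
  [[0, 0, 0, -0.015, 0, 0, 0], [0.45, 0, 0, -0.015, 0, 0, 0], [0.45, 0, 0, -0.015, 0, 0, 0], [0.45, 0, 0, -0.015, 0, 0, 0], [0.45, 0, 0, -0.015, 0, 0, 0]],
])

```text
clock: 5.45
position: [0.4731, -0.1588, 0.0444]
tool_rot: [3.142, -0.001, 2.968]
force: [0.6, -0.6, -0.6]
grip_width: 0.0384
finger_force: 0.0
```

>>> move_arm([
  [[0.45, 0, 0, 0.01, 0, 0, 0], [0.45, 0, 0, 0.02, 0, 0, 0], [0.45, 0, 0, 0.022, 0, 0, 0], [0.45, 0, 0, 0.022, 0, 0, 0]],
])

```text
clock: 5.85
position: [0.4728, -0.1589, 0.022]
tool_rot: [3.142, -0.001, 2.968]
force: [-0.2, -0.6, -0.5]
grip_width: 0.0384
finger_force: 0.0
```

```bash
python3 - <<'E'
from h import *
a=bot.grab_frame('wrist');o=bot.observe();print(o['position'],o['tool_rot'],o['grip_width'],o['force'])
save('k.png',cv2.resize(a[150:400,190:440],(500,500),interpolation=2))
E
```

```text
[ 0.47304047 -0.1589264   0.02240795] [-3.14154922e+00 -8.32102613e-04  2.96785229e+00] 0.038172429854514495 [ 0.14396383  0.06487816 -0.3071334 ]
```

View pics/k.png

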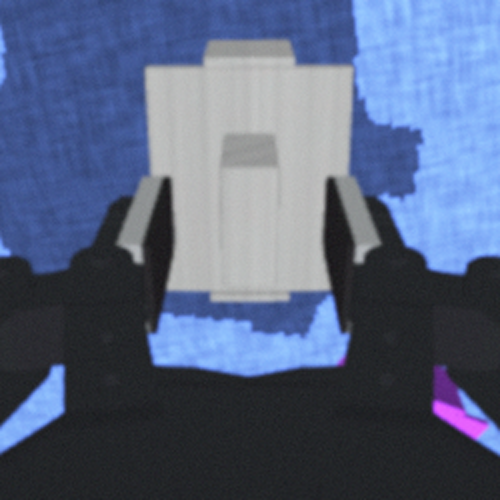

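The view shows the fingers on both sides of the bar with tips only about 7 mm below its top, at crop (160,178) and (338,178). That confirms a real tip about 24 mm behind the TCP. I'm lowering another 12 mm.

>>> move_arm([
  [[0.45, -0.0005, 0, 0.005, 0, 0, 0], [0.45, -0.0005, 0, 0.01, 0, 0, 0], [0.45, -0.0005, 0, 0.012, 0, 0, 0], [0.45, -0.0005, 0, 0.012, 0, 0, 0]],
])

```text
clock: 6.3
position: [0.4736, -0.159, 0.0105]
tool_rot: [-3.142, -0.001, 2.968]
force: [0.3, -0.3, -1.8]
grip_width: 0.0386
finger_force: 0.0
```

>>> move_arm([
  [[0.2, 0, 0, 0, 0, 0, 0], [0.1, 0, 0, 0, 0, 0, 0], [0.05, 0, 0, 0, 0, 0, 0], [0.05, 0, 0, 0, 0, 0, 0], [0.05, 0, 0, 0, 0, 0, 0]],
], force=50)

```text
clock: 6.8
position: [0.4739, -0.1591, 0.011]
tool_rot: [-3.142, 0.0, 2.968]
force: [-1.5, -0.5, 3.8]
grip_width: 0.013
finger_force: 50.3
```

>>> move_arm([
  [[0.05, 0, 0, -0.02, 0, 0, 0], [0.05, 0, 0, -0.05, 0, 0, 0], [0.05, 0, 0, -0.09, 0, 0, 0], [0.05, 0, 0, -0.11, 0, 0, 0], [0.05, 0, 0, -0.11, 0, 0, 0]],
])

```text
clock: 7.3
position: [0.4752, -0.1593, 0.1233]
tool_rot: [-3.141, 0.004, 2.968]
force: [0.2, -0.8, -1.0]
grip_width: 0.0127
finger_force: 49.6
```

```bash
cat >> h.py <<'E'
def blob(im,x0=200,x1=430,y1=260):
    # grey-white low-saturation region of the wrist picture round the held cover
    h=cv2.cvtColor(im,cv2.COLOR_RGB2HSV);m=((h[...,1]<60)&(h[...,2]>90)).astype(np.uint8);m[:, :x0]=0;m[:,x1:]=0
    n,l,s,c=cv2.connectedComponentsWithStats(m);k=1+np.argsort(-s[1:,4])[:3];return [(s[i].tolist(),c[i].round(1).tolist()) for i in k]
E
python3 - <<'E'
from h import *
for i in range(4): bot.grab_frame('scene')
p=bot.camera_params('wrist');a=bot.grab_frame('wrist');s=bot.grab_frame('side');o=bot.observe()
np.savez('w5.npz',a=a,s=s,**p)
print(o['position'],o['tool_rot'],o['grip_width'],o['finger_force'],o['force'],o['moment'])
print(blob(a))
z=o['position'][2]-.011
b=np.load('f0.npz')['b'];
for nm,im in(('before',b),('now',s)): print(nm, im[274:280,315:328].reshape(-1,3).mean(0))
# expected plate corners in wrist
from scipy.spatial.transform import Rotation as Ro
R=Ro.from_euler('xyz',o['tool_rot']).as_matrix()
for x,y in((35,28),(35,-28)): print(proj('wrist',o['position']+R@np.array([x/1e3,y/1e3,-.028+.011]),p))
E
```

```text
[ 0.47328849 -0.15887497  0.11985274] [ 3.14157517e+00 -1.68301036e-03  2.96787112e+00] 0.012744959646511204 49.601317048072815 [-0.30108451 -0.29733969 -0.53587333] [0.02633873 0.01163253 0.02005724]
[([259, 172, 110, 138, 10138], [313.7, 229.0])]
before [146.5        149.56410256 150.52564103]
now [48.61538462 62.01282051 94.01282051]
[371.39456884 186.1784653 ]
[258.86970767 186.2281059 ]
```

```bash
python3 - <<'E'
from h import *
f=np.load('w5.npz');a=f['a'];h=cv2.cvtColor(a,cv2.COLOR_RGB2HSV);m=((h[...,1]<60)&(h[...,2]>90))
for c in(265,275,285,300,314,330,345,355,365): print(c,np.flatnonzero(m[:,c])[[0]] if m[:,c].any() else None,end=' ')
print()
for r in(190,200,210,220): q=np.flatnonzero(m[r,200:430])+200;print(r,q[0],q[-1])
E
```

```text
265 [186] 275 [186] 285 [186] 300 [172] 314 [172] 330 [172] 345 [186] 355 [186] 365 [186] 
190 259 368
200 259 368
210 260 367
220 260 367
```

The cover is lifted square in the gripper: its plate edge sits at row 186 as predicted, with about 0.6 mm of sideways offset. I'm carrying it over the housing.

>>> move_arm([
  [[0.05, 0.002, 0.02, 0, 0, 0, -0.003], [0.05, 0.0055, 0.065, 0, 0, 0, -0.01], [0.05, 0.008, 0.112, 0, 0, 0, -0.018], [0.05, 0.0105, 0.16, 0, 0, 0, -0.025], [0.05, 0.013, 0.208, 0, 0, 0, -0.0267]],
])

```text
clock: 8.1
position: [0.4966, 0.0498, 0.1202]
tool_rot: [-3.141, -0.001, 3.137]
force: [1.6, -0.7, -0.8]
grip_width: 0.0127
finger_force: 49.6
```

>>> move_arm([
  [[0.05, 0, 0, 0, 0, 0, 0], [0.05, 0, 0, 0, 0, 0, 0], [0.05, 0, 0, 0, 0, 0, 0]],
])

```text
clock: 8.4
position: [0.4966, 0.047, 0.1203]
tool_rot: [-3.141, -0.001, 3.134]
force: [0.2, 0.3, -0.0]
grip_width: 0.0129
finger_force: 49.6
```

>>> move_arm([
  [[0.05, -0.004, 0.03, 0, 0, 0, 0], [0.05, -0.01, 0.075, 0, 0, 0, 0], [0.05, -0.0158, 0.105, 0, 0, 0, 0], [0.05, -0.0158, 0.1135, 0, 0, 0, 0], [0.05, -0.0158, 0.1135, 0, 0, 0, 0]],
])

```text
clock: 8.9
position: [0.5133, 0.1613, 0.1205]
tool_rot: [-3.141, -0.001, 3.136]
force: [-0.2, -1.0, -0.5]
grip_width: 0.0129
finger_force: 49.6
```

```bash
cat > look.py <<'E'
from h import *
P=[];
for i in range(6):
    p=bot.camera_params('wrist');a=bot.grab_frame('wrist');o=bot.observe();P.append(o['position'])
print(o['clock'],np.mean(P[2:],0).round(4),o['tool_rot'],o['grip_width'],o['force'],o['moment'])
np.savez('w6.npz',a=a,**p)
h=cv2.cvtColor(a,cv2.COLOR_RGB2HSV)
k=((h[...,2]<70)).astype(np.uint8)
for X in([.4488,.1075,.046],[.4492,.2106,.046],[.5757,.1075,.046],[.5763,.2104,.046]):
    u=proj('wrist',np.array(X),p);x,y=np.round(u).astype(int)
    if not(8<x<632 and 8<y<392): print('out',u);continue
    w=8;n,l,s,c=cv2.connectedComponentsWithStats(k[y-w:y+w+1,x-w:x+w+1]);
    print(u.round(1),[(round(c[i][0]+x-w,1),round(c[i][1]+y-w,1),int(s[i,4])) for i in range(1,n) if s[i,4]>15])
E
python3 look.py
```

```text
9.2 [0.5135 0.1597 0.1208] [-3.14124777e+00  8.88360833e-06  3.13385824e+00] 0.013193952541545312 [-0.59340582  0.60169619 -1.08051985] [ 0.0187832   0.00698004 -0.0310406 ]
[246.8 121.4] [(np.float64(247.4), np.float64(120.5), 170)]
[379.3 120.7] [(np.float64(379.3), np.float64(119.7), 123)]
[256.5 267.9] [(np.float64(256.8), np.float64(266.9), 118)]
[372.  267.6] [(np.float64(371.8), np.float64(266.4), 97)]
```

Knobs match the prediction to 1 px (0.8 mm), so I'll correct slightly and lower.

>>> move_arm([
  [[0.05, 0.0013, 0.0003, 0.01, 0, 0, 0], [0.05, 0.0013, 0.0003, 0.03, 0, 0, 0], [0.05, 0.0013, 0.0003, 0.043, 0, 0, 0], [0.05, 0.0013, 0.0003, 0.045, 0, 0, 0], [0.05, 0.0013, 0.0003, 0.045, 0, 0, 0]],
])

```text
clock: 9.7
position: [0.5119, 0.1616, 0.0754]
tool_rot: [-3.141, -0.001, 3.135]
force: [-0.1, 0.5, 0.1]
grip_width: 0.0126
finger_force: 49.6
```

>>> move_arm([
  [[0.05, 0, 0, 0.004, 0, 0, 0], [0.05, 0, 0, 0.008, 0, 0, 0], [0.05, 0, 0, 0.012, 0, 0, 0], [0.05, 0, 0, 0.016, 0, 0, 0], [0.05, 0, 0, 0.016, 0, 0, 0]],
])

```text
clock: 10.2
position: [0.5119, 0.1617, 0.0593]
tool_rot: [-3.141, -0.001, 3.136]
force: [0.2, -0.5, -0.9]
grip_width: 0.0128
finger_force: 49.6
```

```bash
python3 look.py; python3 - <<'E'
from h import *
f=np.load('w6.npz');a=f['a'];h=cv2.cvtColor(a,cv2.COLOR_RGB2HSV);m=((h[...,1]<60)&(h[...,2]>90))
for r in(190,200,210,220,230):
    q=np.flatnonzero(m[r,240:400])+240;print(r,q[0],q[-1],len(q))
E
```

```text
10.5 [0.5122 0.1618 0.0599] [3.14154851e+00 1.84570534e-04 3.13564193e+00] 0.012850554543860209 [-0.55011199 -0.56846757 -0.86473752] [-0.01179498  0.03549758 -0.00589879]
[222.1 127.8] [(np.float64(222.2), np.float64(127.2), 254)]
[397.2 127. ] [(np.float64(397.1), np.float64(125.8), 231)]
[240.1 309.3] [(np.float64(240.0), np.float64(309.0), 289)]
[382.7 309.5] [(np.float64(383.0), np.float64(309.0), 289)]
190 240 399 136
200 240 399 136
210 240 399 137
220 240 398 138
230 240 398 136
```

>>> move_arm([
  [[0.05, 0, -0.0017, 0, 0, 0, 0], [0.05, 0, -0.0017, 0.001, 0, 0, 0], [0.05, 0, -0.0017, 0.002, 0, 0, 0], [0.05, 0, -0.0017, 0.003, 0, 0, 0], [0.05, 0, -0.0017, 0.003, 0, 0, 0]],
])

```text
clock: 11.0
position: [0.5121, 0.1601, 0.0566]
tool_rot: [-3.141, -0.0, 3.136]
force: [-0.4, -0.7, -0.4]
grip_width: 0.0125
finger_force: 49.6
```

>>> move_arm([
  [[0.05, 0, 0, 0.001, 0, 0, 0], [0.05, 0, 0, 0.002, 0, 0, 0], [0.05, 0, 0, 0.003, 0, 0, 0], [0.05, 0, 0, 0.003, 0, 0, 0], [0.05, 0, 0, 0.003, 0, 0, 0]],
])

```text
clock: 11.5
position: [0.5121, 0.1601, 0.0538]
tool_rot: [-3.142, 0.0, 3.136]
force: [-0.1, 1.0, 0.6]
grip_width: 0.013
finger_force: 49.6
```

>>> move_arm([
  [[0.05, 0, 0, 0.0005, 0, 0, 0], [0.05, 0, 0, 0.001, 0, 0, 0], [0.05, 0, 0, 0.0015, 0, 0, 0], [0.05, 0, 0, 0.002, 0, 0, 0], [0.05, 0, 0, 0.002, 0, 0, 0]],
])

```text
clock: 12.0
position: [0.5122, 0.1601, 0.0518]
tool_rot: [-3.142, 0.0, 3.136]
force: [-0.2, -0.8, 1.0]
grip_width: 0.0125
finger_force: 49.8
```

>>> move_arm([
  [[0.05, 0, 0, 0.0005, 0, 0, 0], [0.05, 0, 0, 0.001, 0, 0, 0], [0.05, 0, 0, 0.0015, 0, 0, 0], [0.05, 0, 0, 0.002, 0, 0, 0], [0.05, 0, 0, 0.002, 0, 0, 0]],
])

```text
clock: 12.5
position: [0.5121, 0.1601, 0.0498]
tool_rot: [-3.142, 0.0, 3.136]
force: [-0.8, 0.8, 2.9]
grip_width: 0.0126
finger_force: 49.9
```

>>> move_arm([
  [[0.05, 0, 0, 0.0005, 0, 0, 0], [0.05, 0, 0, 0.001, 0, 0, 0], [0.05, 0, 0, 0.0015, 0, 0, 0], [0.05, 0, 0, 0.002, 0, 0, 0], [0.05, 0, 0, 0.002, 0, 0, 0]],
])

```text
clock: 13.0
position: [0.5122, 0.1601, 0.0478]
tool_rot: [3.142, 0.0, 3.136]
force: [0.5, 0.5, 4.4]
grip_width: 0.0129
finger_force: 50.1
```

>>> move_arm([
  [[0.05, 0, 0, 0.0005, 0, 0, 0], [0.05, 0, 0, 0.001, 0, 0, 0], [0.05, 0, 0, 0.0015, 0, 0, 0], [0.05, 0, 0, 0.002, 0, 0, 0], [0.05, 0, 0, 0.002, 0, 0, 0]],
])

```text
clock: 13.5
position: [0.5122, 0.1601, 0.0458]
tool_rot: [-3.142, 0.0, 3.136]
force: [0.3, 0.6, 4.4]
grip_width: 0.0126
finger_force: 50.3
```

>>> move_arm([
  [[0.05, 0, 0, 0.0005, 0, 0, 0], [0.05, 0, 0, 0.001, 0, 0, 0], [0.05, 0, 0, 0.0015, 0, 0, 0], [0.05, 0, 0, 0.002, 0, 0, 0], [0.05, 0, 0, 0.002, 0, 0, 0]],
])

```text
clock: 14.0
position: [0.5122, 0.1602, 0.0438]
tool_rot: [3.142, 0.0, 3.136]
force: [-0.1, 0.4, 6.8]
grip_width: 0.0127
finger_force: 50.5
```

>>> move_arm([
  [[0.05, 0, 0, 0.0005, 0, 0, 0], [0.05, 0, 0, 0.001, 0, 0, 0], [0.05, 0, 0, 0.0015, 0, 0, 0], [0.05, 0, 0, 0.0015, 0, 0, 0]],
])

```text
clock: 14.4
position: [0.5123, 0.1601, 0.0424]
tool_rot: [3.142, 0.0, 3.136]
force: [-0.6, -1.2, 6.8]
grip_width: 0.0127
finger_force: 50.6
```

>>> move_arm([
  [[0.05, 0, 0, 0.0005, 0, 0, 0], [0.05, 0, 0, 0.001, 0, 0, 0], [0.05, 0, 0, 0.0015, 0, 0, 0], [0.05, 0, 0, 0.0015, 0, 0, 0]],
])

```text
clock: 14.8
position: [0.5123, 0.1601, 0.041]
tool_rot: [3.142, 0.0, 3.136]
force: [-0.4, 0.1, 8.3]
grip_width: 0.0129
finger_force: 50.8
```

>>> move_arm([
  [[0.05, 0, 0, 0.0005, 0, 0, 0], [0.05, 0, 0, 0.001, 0, 0, 0], [0.05, 0, 0, 0.0015, 0, 0, 0], [0.05, 0, 0, 0.0015, 0, 0, 0]],
])

```text
clock: 15.2
position: [0.5123, 0.1602, 0.0395]
tool_rot: [3.141, 0.0, 3.136]
force: [-0.9, -0.5, 10.6]
grip_width: 0.0128
finger_force: 51.0
```

>>> move_arm([
  [[0.05, 0, 0, 0.0005, 0, 0, 0], [0.05, 0, 0, 0.001, 0, 0, 0], [0.05, 0, 0, 0.001, 0, 0, 0]],
])

```text
clock: 15.5
position: [0.5124, 0.1602, 0.0386]
tool_rot: [3.141, 0.001, 3.136]
force: [-1.2, 0.3, 10.8]
grip_width: 0.0129
finger_force: 51.1
```

```bash
python3 - <<'E'
from h import *
F=[];
for i in range(5): bot.grab_frame('scene');o=bot.observe();F.append([*o['force'],o['position'][2]])
print(np.round(F,4).tolist(),o['moment'],o['clock'])
E
```

```text
[[-0.7929, 0.2826, 10.4206, 0.0386], [-0.5348, -1.3258, 10.4832, 0.0386], [-0.4584, 0.653, 10.7084, 0.0386], [-0.5517, 0.2132, 10.6461, 0.0386], [-1.1938, -0.9905, 10.7104, 0.0386]] [-0.10892223  0.22253754 -0.04696365] 15.75
```

>>> move_arm([
  [[0.05, 0, 0, 0.0004, 0, 0, 0], [0.05, 0, 0, 0.0007, 0, 0, 0], [0.05, 0, 0, 0.0007, 0, 0, 0], [0.05, 0, 0, 0.0007, 0, 0, 0]],
])

```text
clock: 16.15
position: [0.5124, 0.1602, 0.0379]
tool_rot: [3.141, 0.001, 3.136]
force: [-1.0, -0.1, 11.0]
grip_width: 0.0126
finger_force: 51.2
```

>>> move_arm([
  [[0.05, 0, 0, 0.0004, 0, 0, 0], [0.05, 0, 0, 0.0007, 0, 0, 0], [0.05, 0, 0, 0.0007, 0, 0, 0], [0.05, 0, 0, 0.0007, 0, 0, 0]],
])

```text
clock: 16.55
position: [0.5124, 0.1602, 0.0373]
tool_rot: [3.141, 0.001, 3.136]
force: [-0.0, -1.0, 11.4]
grip_width: 0.013
finger_force: 51.2
```

```bash
cat > chk.py <<'E'
from h import *
F=[];M=[]
for i in range(6):
    p=bot.camera_params('wrist');a=bot.grab_frame('wrist');o=bot.observe();F.append(o['force']);M.append(o['moment'])
print(o['clock'],o['position'],o['tool_rot'],np.mean(F,0).round(2),np.mean(M,0).round(3))
np.savez('w7.npz',a=a,**p)
b=np.load('w5.npz')['a']
def sub(im,c,r0,r1): # strongest vertical gradients down a column band
    g=im[r0:r1,c-3:c+4].astype(float).mean((1,2));d=np.diff(cv2.GaussianBlur(g[:,None],(1,5),0)[:,0]);k=np.argsort(-abs(d))[:6];return [(int(i+r0),int(d[i])) for i in sorted(k)]
for c in(272,355,314): print(c,'free',sub(b,c,160,240),'now',sub(a,c,160,240))
E
python3 chk.py
```

```text
16.85 [0.51246101 0.16017192 0.03728222] [3.14135969e+00 6.77788494e-04 3.13545744e+00] [-0.49 -0.32 11.67] [-0.126  0.21  -0.004]
272 free [(183, 7), (184, 14), (185, 19), (186, 18), (187, 11), (188, 5)] now [(183, 7), (184, 14), (185, 17), (186, 16), (187, 10), (188, 4)]
355 free [(181, -14), (182, -20), (183, -15), (185, 15), (186, 17), (187, 12)] now [(172, -8), (178, -8), (184, 8), (185, 13), (186, 13), (187, 9)]
314 free [(170, 12), (171, 13), (172, 9), (180, 10), (181, 9), (221, -10)] now [(164, 7), (165, 12), (166, 13), (167, 10), (221, -9), (222, -7)]
```

The plate is still level, and the near clip arm has moved outward (row 171→166), so it is riding the slope. The moment shows more load on the -x clip, so I'll back off a little, shift 0.6 mm towards -x, and press on.

>>> move_arm([
  [[0.05, 0.0003, 0, -0.001, 0, 0, 0], [0.05, 0.0006, 0, -0.0015, 0, 0, 0], [0.05, 0.0006, 0, -0.0015, 0, 0, 0]],
])

```text
clock: 17.15
position: [0.512, 0.1602, 0.0388]
tool_rot: [3.141, 0.001, 3.136]
force: [-0.2, -0.7, 11.0]
grip_width: 0.0125
finger_force: 51.2
```

```bash
python3 chk.py
```

```text
17.45 [0.51197048 0.16019544 0.03875492] [3.14134132e+00 9.06106619e-04 3.13558879e+00] [-0.14 -0.37 10.65] [-0.11  -0.029  0.014]
272 free [(183, 7), (184, 14), (185, 19), (186, 18), (187, 11), (188, 5)] now [(183, 8), (184, 14), (185, 17), (186, 15), (187, 10), (188, 4)]
355 free [(181, -14), (182, -20), (183, -15), (185, 15), (186, 17), (187, 12)] now [(173, -8), (179, -8), (184, 9), (185, 12), (186, 12), (187, 9)]
314 free [(170, 12), (171, 13), (172, 9), (180, 10), (181, 9), (221, -10)] now [(166, 12), (167, 13), (168, 9), (181, 6), (220, -7), (221, -8)]
```

Now balanced (My≈0). Pressing on.

>>> move_arm([
  [[0.05, 0, 0, 0.0005, 0, 0, 0], [0.05, 0, 0, 0.001, 0, 0, 0], [0.05, 0, 0, 0.0015, 0, 0, 0], [0.05, 0, 0, 0.0015, 0, 0, 0]],
])

```text
clock: 17.85
position: [0.512, 0.1602, 0.0373]
tool_rot: [3.141, 0.001, 3.135]
force: [-1.3, 0.1, 11.1]
grip_width: 0.0128
finger_force: 51.3
```

>>> move_arm([
  [[0.05, 0, 0, 0.0003, 0, 0, 0], [0.05, 0, 0, 0.0006, 0, 0, 0], [0.05, 0, 0, 0.0006, 0, 0, 0]],
])

```text
clock: 18.15
position: [0.512, 0.1602, 0.0367]
tool_rot: [3.141, 0.001, 3.135]
force: [-0.0, -0.9, 11.6]
grip_width: 0.0128
finger_force: 51.3
```

>>> move_arm([
  [[0.05, 0, 0, 0.0003, 0, 0, 0], [0.05, 0, 0, 0.0006, 0, 0, 0], [0.05, 0, 0, 0.0006, 0, 0, 0]],
])

```text
clock: 18.45
position: [0.512, 0.1602, 0.0361]
tool_rot: [3.141, 0.001, 3.135]
force: [0.3, -0.2, 13.0]
grip_width: 0.0125
finger_force: 51.4
```

```bash
python3 chk.py
```

```text
18.75 [0.51207116 0.16017937 0.03617961] [3.14130386e+00 1.09078984e-03 3.13551052e+00] [-0.41 -0.63 12.69] [-0.188  0.035  0.004]
272 free [(183, 7), (184, 14), (185, 19), (186, 18), (187, 11), (188, 5)] now [(183, 8), (184, 14), (185, 17), (186, 15), (187, 10), (188, 5)]
355 free [(181, -14), (182, -20), (183, -15), (185, 15), (186, 17), (187, 12)] now [(173, -8), (179, -8), (184, 9), (185, 12), (186, 12), (187, 9)]
314 free [(170, 12), (171, 13), (172, 9), (180, 10), (181, 9), (221, -10)] now [(165, 8), (166, 13), (167, 13), (168, 8), (181, 7), (221, -8)]
```

Push is near the safe bound. I'll ease off 1 mm and slide ±0.6 mm along the rim (y) to break friction on the slopes.

>>> move_arm([
  [[0.05, 0, -0.0005, -0.001, 0, 0, 0], [0.05, 0, -0.0012, -0.001, 0, 0, 0], [0.05, 0, -0.0006, -0.0008, 0, 0, 0], [0.05, 0, 0, -0.0006, 0, 0, 0], [0.05, 0, -0.0005, -0.0005, 0, 0, 0]],
])

```text
clock: 19.25
position: [0.5119, 0.1595, 0.0364]
tool_rot: [-3.142, 0.001, 3.135]
force: [0.4, 0.6, 8.0]
grip_width: 0.0132
finger_force: 50.9
```

```bash
python3 chk.py
```

```text
19.55 [0.51187294 0.15954375 0.03643062] [3.14155313e+00 6.61933637e-04 3.13545621e+00] [ 0.48 -1.06  8.37] [-0.268 -0.077  0.002]
272 free [(183, 7), (184, 14), (185, 19), (186, 18), (187, 11), (188, 5)] now [(183, 7), (184, 14), (185, 18), (186, 16), (187, 10), (188, 4)]
355 free [(181, -14), (182, -20), (183, -15), (185, 15), (186, 17), (187, 12)] now [(174, -11), (175, -11), (184, 14), (185, 18), (186, 16), (187, 10)]
314 free [(170, 12), (171, 13), (172, 9), (180, 10), (181, 9), (221, -10)] now [(169, 7), (170, 11), (171, 11), (180, 8), (181, 8), (221, -9)]
```

Force dropped from 12.3 to 8.4 N and the near arm returned to closed (row 170), so it snapped. I'll press on to ~13 N to be sure it is home.

>>> move_arm([
  [[0.05, 0, 0, 0.0006, 0, 0, 0], [0.05, 0, 0, 0.0012, 0, 0, 0], [0.05, 0, 0, 0.0018, 0, 0, 0], [0.05, 0, 0, 0.0024, 0, 0, 0], [0.05, 0, 0, 0.0024, 0, 0, 0]],
])

```text
clock: 20.05
position: [0.5119, 0.1595, 0.0341]
tool_rot: [3.142, 0.001, 3.135]
force: [-0.6, -0.9, 10.3]
grip_width: 0.0127
finger_force: 51.1
```

>>> move_arm([
  [[0.05, 0, 0, 0.0006, 0, 0, 0], [0.05, 0, 0, 0.0012, 0, 0, 0], [0.05, 0, 0, 0.0015, 0, 0, 0], [0.05, 0, 0, 0.0015, 0, 0, 0]],
])

```text
clock: 20.45
position: [0.5119, 0.1595, 0.0326]
tool_rot: [3.142, 0.001, 3.135]
force: [-0.6, -1.5, 10.6]
grip_width: 0.0129
finger_force: 51.2
```

```bash
python3 chk.py
```

```text
20.75 [0.51187232 0.15952736 0.03265123] [3.14154148e+00 6.68467346e-04 3.13544204e+00] [-0.43 -1.3  11.26] [-0.298  0.101  0.009]
272 free [(183, 7), (184, 14), (185, 19), (186, 18), (187, 11), (188, 5)] now [(183, 7), (184, 14), (185, 18), (186, 16), (187, 10), (188, 4)]
355 free [(181, -14), (182, -20), (183, -15), (185, 15), (186, 17), (187, 12)] now [(174, -12), (175, -11), (184, 14), (185, 18), (186, 16), (187, 10)]
314 free [(170, 12), (171, 13), (172, 9), (180, 10), (181, 9), (221, -10)] now [(170, 11), (171, 11), (172, 7), (180, 8), (181, 8), (221, -8)]
```

>>> move_arm([
  [[0.05, 0, 0, 0.0006, 0, 0, 0], [0.05, 0, 0, 0.0012, 0, 0, 0], [0.05, 0, 0, 0.0018, 0, 0, 0], [0.05, 0, 0, 0.0024, 0, 0, 0], [0.05, 0, 0, 0.0024, 0, 0, 0]],
])

```text
clock: 21.25
position: [0.5119, 0.1595, 0.0303]
tool_rot: [3.142, 0.001, 3.135]
force: [-0.4, -1.5, 13.2]
grip_width: 0.013
finger_force: 51.5
```

```bash
python3 chk.py
```

```text
21.55 [0.51188478 0.15950808 0.03032911] [3.14153788e+00 7.00628871e-04 3.13537953e+00] [-0.96 -1.3  13.15] [-0.342  0.246 -0.002]
272 free [(183, 7), (184, 14), (185, 19), (186, 18), (187, 11), (188, 5)] now [(183, 8), (184, 14), (185, 18), (186, 15), (187, 10), (188, 4)]
355 free [(181, -14), (182, -20), (183, -15), (185, 15), (186, 17), (187, 12)] now [(174, -8), (180, -8), (184, 14), (185, 18), (186, 16), (187, 10)]
314 free [(170, 12), (171, 13), (172, 9), (180, 10), (181, 9), (221, -10)] now [(170, 11), (171, 11), (172, 7), (180, 8), (181, 8), (221, -8)]
```

Home force of 13 N reached with the plate level. I'll unload: zero force should come at TCP z≈0.046 if seated, versus ≈0.053 when it was merely resting.

>>> move_arm([
  [[0.05, 0, 0, -0.003, 0, 0, 0], [0.05, 0, 0, -0.006, 0, 0, 0], [0.05, 0, 0, -0.009, 0, 0, 0], [0.05, 0, 0, -0.012, 0, 0, 0], [0.05, 0, 0, -0.012, 0, 0, 0]],
])

```text
clock: 22.05
position: [0.5118, 0.1595, 0.0422]
tool_rot: [3.142, 0.001, 3.135]
force: [2.3, -0.6, 4.0]
grip_width: 0.0126
finger_force: 50.2
```

>>> move_arm([
  [[0.05, 0, 0, -0.001, 0, 0, 0], [0.05, 0, 0, -0.002, 0, 0, 0], [0.05, 0, 0, -0.0025, 0, 0, 0], [0.05, 0, 0, -0.0025, 0, 0, 0]],
])

```text
clock: 22.45
position: [0.5114, 0.1597, 0.0443]
tool_rot: [-3.142, -0.0, 3.136]
force: [0.9, -0.5, 1.2]
grip_width: 0.013
finger_force: 50.0
```

```bash
python3 chk.py
```

```text
22.75 [0.5114043  0.15961621 0.04433444] [-3.14150971e+00 -2.36657300e-04  3.13563589e+00] [ 0.71 -0.12  1.58] [-0.05  -0.161 -0.003]
272 free [(183, 7), (184, 14), (185, 19), (186, 18), (187, 11), (188, 5)] now [(183, 8), (184, 14), (185, 17), (186, 16), (187, 10), (188, 4)]
355 free [(181, -14), (182, -20), (183, -15), (185, 15), (186, 17), (187, 12)] now [(177, -9), (178, -12), (184, 11), (185, 14), (186, 14), (187, 10)]
314 free [(170, 12), (171, 13), (172, 9), (180, 10), (181, 9), (221, -10)] now [(169, 7), (170, 11), (171, 11), (180, 8), (181, 8), (221, -8)]
```

>>> move_arm([
  [[0.05, 0, 0, -0.0008, 0, 0, 0], [0.05, 0, 0, -0.0014, 0, 0, 0], [0.05, 0, 0, -0.0014, 0, 0, 0]],
])

```text
clock: 23.05
position: [0.5114, 0.1596, 0.0458]
tool_rot: [-3.142, -0.0, 3.136]
force: [0.4, 0.9, 0.4]
grip_width: 0.0129
finger_force: 49.9
```

>>> move_arm([
  [[0.45, 0, 0, 0, 0, 0, 0], [0.45, 0, 0, 0, 0, 0, 0], [0.45, 0, 0, 0, 0, 0, 0], [0.45, 0, 0, 0, 0, 0, 0], [0.45, 0, 0, 0, 0, 0, 0]],
])

```text
clock: 23.55
position: [0.5115, 0.1596, 0.0458]
tool_rot: [-3.142, -0.0, 3.136]
force: [-0.0, 0.4, 0.0]
grip_width: 0.0383
finger_force: 0.0
```

>>> move_arm([
  [[0.45, 0, 0, -0.02, 0, 0, 0], [0.45, 0, 0, -0.05, 0, 0, 0], [0.45, 0, 0, -0.09, 0, 0, 0], [0.45, 0, 0, -0.1, 0, 0, 0], [0.45, 0, 0, -0.1, 0, 0, 0]],
])

```text
clock: 24.05
position: [0.5124, 0.1599, 0.1474]
tool_rot: [3.14, 0.003, 3.135]
force: [0.8, -0.4, 0.2]
grip_width: 0.0381
finger_force: 0.0
```

>>> move_arm([
  [[0.45, -0.04, 0, 0, 0, 0, 0], [0.45, -0.05, 0, 0, 0, 0, 0], [0.45, -0.05, 0, 0, 0, 0, 0], [0.45, -0.05, 0, 0, 0, 0, 0]],
])

```text
clock: 24.45
position: [0.5604, 0.1591, 0.1446]
tool_rot: [-3.141, -0.002, 3.136]
force: [-0.5, -0.0, 0.0]
grip_width: 0.0385
finger_force: 0.0
```

```bash
python3 - <<'E'
from h import *
for i in range(3): s=bot.grab_frame('scene')
b=bot.grab_frame('side');p=bot.camera_params('wrist');a=bot.grab_frame('wrist');o=bot.observe();print(o['clock'],o['position'],o['force'])
np.savez('w8.npz',a=a,b=b,s=s,**p)
g=cv2.cvtColor(a,cv2.COLOR_RGB2HSV)
c=np.array([.5118,.1595,0])
u=proj('wrist',c+[0,0,.063],p);print('plate centre expected',u,[proj('wrist',c+[x,y,.063],p).round(1).tolist() for x,y in((-.035,-.028),(-.035,.028),(.035,.028),(.035,-.028))])
x,y=u.astype(int)
m=((g[...,1]<45)&(g[...,2]>75)).astype(np.uint8)
for r in range(y-30,y+40,10): q=np.flatnonzero(np.diff(np.r_[0,m[r,x-80:x+80],0]));print(r,(q+x-80).tolist())
for cc in(x-22,x,x+22): q=np.flatnonzero(np.diff(np.r_[0,m[:300,cc],0]));print('col',cc,q.tolist())
f=np.load('f0.npz')
for n,i,k,uv in(('scene',s,'a',[(320,183),(342,287),(162,235),(278,243),(465,183)]),('side',b,'b',[(255,242),(406,211),(396,352),(369,252),(245,159)])):
    for v in uv: print(n,v,np.abs(i[v[1]-12:v[1]+12,v[0]-12:v[0]+12].astype(int)-f[k][v[1]-12:v[1]+12,v[0]-12:v[0]+12]).mean().round(1),end=' ')
E
```

```text
24.7 [0.56105432 0.15944847 0.14581937] [ 0.6396075   0.17460672 -0.11470844]
plate centre expected [314.34212181 138.91873784] [[278.6, 95.9], [349.5, 95.5], [348.6, 181.4], [280.6, 181.8]]
108 [249, 264, 279, 350, 365, 380]
118 [250, 265, 279, 350, 353, 358, 365, 380]
128 [250, 265, 279, 350, 365, 380]
138 [250, 265, 279, 349, 353, 358, 365, 380]
148 [250, 265, 280, 349, 365, 379]
158 [251, 266, 280, 349, 365, 379]
168 [251, 266, 280, 349, 352, 357, 364, 378]
col 292 [59, 63, 70, 79, 96, 182, 193, 201]
col 314 [58, 63, 91, 186]
col 336 [59, 63, 70, 79, 95, 182, 193, 202]
scene (320, 183) 63.2 scene (342, 287) 1.8 scene (162, 235) 3.6 scene (278, 243) 3.9 scene (465, 183) 4.1 side (255, 242) 55.4 side (406, 211) 3.6 side (396, 352) 4.2 side (369, 252) 3.5 side (245, 159) 3.7
```

Plate edges match the home height to within 1 px, and both arms stand symmetrically closed. Only the reel's pixels changed, so I'll check whether that is just shadow.

```bash
python3 - <<'E'
from h import *
f=np.load('f0.npz');w=np.load('w8.npz')
for n,a,b,(x,y) in(('scene',f['a'],w['s'],(320,183)),('side',f['b'],w['b'],(255,242))):
    for im in(a,b):
        g=cv2.cvtColor(im,cv2.COLOR_RGB2HSV)[y-25:y+25,x-30:x+30];m=(g[...,1]<60)
        k,l,s,c=cv2.connectedComponentsWithStats(m.astype(np.uint8));i=1+np.argmax(s[1:,4]);print(n,s[i].tolist(),c[i].round(1),im[y-25:y+25,x-30:x+30][l==i].mean(0).round())
E
```

```text
scene [17, 16, 27, 19, 411] [30.2 24.8] [212. 213. 211.]
scene [17, 16, 27, 20, 430] [30.3 25.1] [139. 140. 137.]
side [14, 14, 31, 23, 543] [29.  25.2] [187. 189. 186.]
side [14, 15, 31, 22, 541] [29.  25.4] [128. 130. 129.]
```

The reel hasn't moved; it is only in the arm's shadow. Handing in.

```bash
python3 -c "
from workcell import bot
print(bot.job_done())"
```

```text
the job is handed in; nothing more can be done
None
```

The cover is on the housing and, by my measurements, fully home and level with both clips snapped; I let go of it, the reel, parts box, screwdriver and jar did not move, and the job was handed in at about 25 s, with the push peaking at about 13 N on the wrist force reading (my estimate of the worst board load, while the clips rode over the rim, is about 23 N against the 24 N limit).

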